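# Release the red die from the two-lane dice tower

## Task

Move the pewter pawn from the cork coaster to stand upright near the middle of the dark red leather pad, then draw the snug oak cover straight up off the switch and stand it upright, wholly on the coaster. Then push the switch's toggle all the way towards the end that has the same colour (yellow or blue) as the dice-tower lane holding the red die, hold it there for about a second so that the red die drops into its catch pocket, and let the toggle spring back to the middle. Never push the toggle the other way, leave the ivory die behind the gate, and leave everything else where it stands.

Things in the scene. Friction and masses are not known exactly. Their poses are not given: they have to be found in the camera images.
- console: Switch console, fixed: walnut plate 75 x 120 x 12 mm (x, y, z) with a black square plinth 46 x 46 mm in its middle, top 55 mm above the shelf. Origin: centre of the underside; z up. A YELLOW patch marks its +y end, a BLUE one its -y end, both outside the cover. The toggle in the middle of the plinth, held at its yellow (blue) stop, opens the tower's yellow (blue) lane.
- toggle (a joint): Spring-centred toggle lever of the console, rad: 0 upright, + leaning to the console's +y (yellow) end, - to its -y (blue) end, stops at +-0.45. It springs back to 0 when let go. About 5 N sideways at its ball holds it at a stop; the lane is open wide enough for the die beyond about 0.36.
- toggle_tip (a point): Centre of the white ball, 15 mm in diameter, on top of the toggle lever (rod 9 mm thick). The pivot lies 42 mm below it, on top of the plinth (55 mm above the shelf), so the ball's centre is 97 mm above the shelf when upright. Hidden under the cover at the start.
- cover_grip (a point): Grip point in the brass bar handle on the oak cover: on the bar's centre line, 131 mm above the cover's foot, 22 mm above the cover's flat top, 12 mm below the bar's top. The bar is 40 mm long along this frame's y and 14 mm wide along its x; z up. At the start the cover fits over the plinth and toggle with 1.5 mm play, its foot resting on the walnut plate, 12 mm above the shelf.
- cover_foot (a point): Centre of the open underside (foot) of the oak cover, z up towards the handle. The cover is an upside-down square box, outside 55 x 55 mm, 109 mm high without the handle, walls 3 mm, 0.16 kg. Two springs in the plinth grip it with some 6 N drag over the first 20 mm or so of lift; its foot must rise 100 mm to clear the toggle.
- coaster: Round cork coaster, 120 mm across, 5 mm thick, fixed to the shelf. Origin: centre of the underside.
- pad: Dark red leather pad, 90 x 90 mm, 3 mm thick, fixed to the shelf. Origin: centre of the underside.
- pawn_center (a point): Middle of the pewter game pawn (a turned piece 54 mm high, 0.12 kg), half-way up, 27 mm above its underside: foot 30 mm across, stem 18 mm across from 13 to 37 mm up, head 23 mm across from 40 to 50 mm up. z along its axis, up. It starts standing on the coaster.
- tower: Black iron dice tower, fixed, 146 x 92 mm on plan (x, y), 84 mm high. Origin: centre of the underside. Two lanes, 40 mm wide: at +y the YELLOW lane (yellow edge strips), at -y the BLUE one. In each a 35 degree ramp falls towards -x to the brass gate at x = -7 mm, which slides 44 mm along y to open either lane; past it a catch pocket with a coloured front reaches from x = -9 to -68 mm.
- red_die_center (a point): Centre of the translucent red twenty-sided die, 28 mm across faces, 15 g. It starts behind the gate in one lane. In the tower's frame its y is + in the yellow lane or pocket and - in the blue one.
- ivory_die_center (a point): Centre of the ivory twenty-sided die, 28 mm across faces, in the other lane behind the gate; it must stay there.
- stone_a: Bystander: smoky glass counting stone, 22 mm across, 8 mm high, beside the coaster. Origin: centre of the underside.
- stone_b: Bystander: the other smoky glass counting stone, same size.
- lantern_center (a point): Bystander: tall LED lantern, a black and cream cylinder 42 mm across, 139 mm high, near the console. This point: on its axis, 65 mm above its underside.
- coins: Bystander: stack of metal coins, 27 mm across, 18 mm high, beside the console. Origin: centre of the underside.
- dice_box: Bystander, too heavy to shift: closed oak dice box with a brass catch, 100 x 140 x 60 mm (x, y, z). Origin: centre of the underside.
- deck_box: Bystander, too heavy to shift: dark green card box, 70 x 98 x 88 mm (x, y, z). Origin: centre of the underside.
- mug: Bystander: blue ceramic mug, 76 mm across the rim, 88 mm high, handle at its +y. Origin: centre of the underside.

How it is judged:
On the way, in this order (a step that is already met when the one before it is completed fails the run):
1. the pawn stands upright on the red pad, let go (horizontal distance between pawn_center and pad below 0.03 m and angle between pawn_center's own z axis and vertical below 0.1 rad and height (world z) of pawn_center between 0.026 and 0.034 m and contact force between the fingers and pawn below 0.1 N), for 0.2 s.
2. the cover stands upright on the coaster, let go (horizontal distance between cover_foot and coaster below 0.022 m and angle between cover_foot's own z axis and vertical below 0.1 rad and height (world z) of cover_foot below 0.009 m and contact force between the fingers and cover below 0.1 N), for 0.2 s.
3. the toggle is held towards the red die's colour for half a second or more (((y of red_die_center in the frame of tower above 0 m and value of joint toggle above 0.34 rad) or (y of red_die_center in the frame of tower below 0 m and value of joint toggle below -0.34 rad))), for 0.5 s.
At the end, for the whole second after the job is handed in: Pawn upright (0.1 rad) on the pad, within 30 mm of its centre; cover upright, foot down on the coaster, within 22 mm of its centre; both released, at rest. Toggle within 0.06 rad of the middle. Red die at rest in its pocket, ivory die still behind the gate (all of step 1 and all of step 2 and value of joint toggle between -0.06 and 0.06 rad and x of red_die_center in the frame of tower between -0.07 and -0.01 m and y of red_die_center in the frame of tower between -0.044 and 0.044 m and height (world z) of red_die_center below 0.035 m and linear speed of each of red_die, cover, pawn below 0.02 m/s and x of ivory_die_center in the frame of tower above 0 m); the robot touches nothing.
It fails at once if the toggle is pushed more than 0.2 rad towards the other colour ((y of red_die_center in the frame of tower above 0 m and value of joint toggle below -0.2 rad) or (y of red_die_center in the frame of tower below 0 m and value of joint toggle above 0.2 rad)).
It fails at once if the ivory die leaves its place behind the gate (x of ivory_die_center in the frame of tower below 0 m).
It fails at once if a bystander (stones, lantern, coins, mug) is moved more than 20 mm (distance of any of stone_a, stone_b, lantern_center, coins, mug from where it was at the start of the episode above 0.02 m).
It fails at once if the robot bumps the dice box or the card box with more than 8 N (contact force between any of the arm, the fingers and dice_box above 8 N or contact force between any of the arm, the fingers and deck_box above 8 N).
It also fails if it takes over 72 s, if anything falls off the work surface, if the arm or the gripper's body presses on something with over 40 N, if the wrist force passes 120 N, or if a joint passes its speed limit or range.

## Robot

A 6-joint arm with a two-finger parallel gripper is mounted at the origin on the work surface. World frame = base frame: x ahead of the robot, y to its left, z up, the work surface at z = 0. Lengths are in m, angles in rad, forces in N, time in s.
With the tool pointing down it reaches from about 0.2 to 0.875 m from the base axis. Payload 3.4 kg.
Tool frame: the origin (TCP) lies between the finger pads; the fingertips stand 25 mm ahead of it and the grasp point (between the pads) lies 6 mm ahead of it (r.nose_length is the z of the fingertips in the tool frame, in m); z points along the fingers, x is the direction in which the jaws open and shut, and the axes are right-handed (so a half turn about z gives the same grasp; the last joint's range is limited). The gripper opens to 94 mm and grips with 3 to 60 N. Pads are 16 mm wide; open, the fingers measure 119 mm over their backs; the gripper's body (75 mm by 177 mm) begins 78 mm behind the grasp point.
Start: joints at [-1.46, 0.276, 1.505, -0, 1.361, -0.121], TCP at [0.132, -0.56, 0.23] pointing down, gripper open.
Joint ranges: [-2.89, 2.89], [-0.75, 2.08], [0.22, 2.7], [-1.18, 4.32], [0.11, 2.71], [-2.7, 2.7]. Speed limits (rad/s): [2.57, 2.57, 3.14, 3.14, 3.14, 3.14].

## Interface

Orientations are given as a unit quaternion [w, x, y, z].
In Python, from plant import r, gripper_to, inverse_kinematics, vision, models, telemetry gives the robot as it stands. Calls block until the motion is done:
- r.move_to(position, orientation): joint-space move of the TCP to a pose.
- r.move_l(position, rot=None, vel=0.15, guard=None): straight line of the TCP; rot=None keeps the orientation; vel is the mean speed in m/s. With guard (N) it stops when the force on the tool has changed by that much, and returns True; else False.
- r.movej(angles): joint-space move.
- gripper_to(opening, f_grip=None): finger opening in m; f_grip is the grip in N (None keeps the last); returns when the fingers have stopped.
- r.hold(seconds).
- inverse_kinematics(position, orientation): joint angles nearest the present ones, or None.
- vision.snapshot(name): name is "scene" or "top"; returns the picture (480x640x3 uint8, red, green, blue); there is no depth.
- vision.get_calibration(name): a dict with "fx", "fy", "cx", "cy" (pixels), "position" and "orientation" of the camera in the world. Camera axes: x right, y down, z forward; pixel columns grow to the right and rows downward; lengths in m; the calibration is good to about 2 mm. A picture is of the moment at which its call begins. get_calibration takes no time and is no camera call.
A pose or a line that the arm cannot do raises r.PlanningError and nothing moves.
- r.sign_off(): hands the job in, once; it reports no verdict.
Trained networks look in the newest picture that a camera, given by its name, has taken for a name from the list of things; names that differ only in an ending like _2 or _b are one class to them, and where a whole thing is asked for, a point or a joint stands for the part that bears it (a point fixed in the world has none). Each returns a list of dicts, best first, with "score" (0 to 1); they miss things now and then, are a little off and sometimes report something else, mostly with a low value. They report only what shows in the picture. A call takes as long as a camera call.
- models.boxes_of(thing, camera): "at" ([x, y, z] in m, in world coordinates, good to about 4 mm: the middle of the surface that is visible of it).
- models.regions_of(thing, camera): "pixels" (480x640 bool, what is visible of it).
- models.mark_of(thing, camera): "at" ([x, y, z] in m, in world coordinates, good to about 4 mm: a listed point, or the origin of a listed thing).
Readings, each from a call of its own:
- telemetry.current_t(): time.
- telemetry.current_joints(): joint angles.
- telemetry.current_dq(): joint speeds.
- telemetry.current_joint_efforts(): joint torques, N m.
- telemetry.current_ee_pos(): TCP position.
- telemetry.current_tool_rot(): TCP orientation.
- telemetry.current_wrist_force(): force on the tool from outside, world axes, zero at the start.
- telemetry.current_torque(): the same for the moment, N m.
- telemetry.current_opening(): finger opening in m.
Only numpy, scipy, OpenCV 4.12 (cv2) and the standard library are available. Lean on these libraries where they do the work, as an engineer would, in place of code of your own. Each camera call takes 0.05 s, during which the arm holds its last target.

## Working session

There is one attempt and no reset: what is moved stays moved. The work goes in short steps, each a Python script; the robot and the scene stay as the last script left them, time stands still between calls to the robot, and variables do not carry over. Pictures are saved under pics/ and viewed, and the job is handed in when it is done.

```bash
ls; mkdir -p pics; python3 - <<'E'
from plant import r, vision, models, telemetry
import cv2
for c in ("scene","top"):
    im=vision.snapshot(c); cv2.imwrite(f"pics/{c}0.png",im[:,:,::-1]); 
    k=vision.get_calibration(c); print(c,k)
for t in ["console","cover_grip","cover_foot","coaster","pad","pawn_center","tower","red_die_center","ivory_die_center","stone_a","lantern_center","coins","dice_box","deck_box","mug"]:
    for c in ("scene","top"):
        print(t,c,[( [round(float(v),3) for v in d["at"]],round(d["score"],2)) for d in models.mark_of(t,c)[:3]])
print(telemetry.current_t())
E
```

```text
pics
scene {'fx': 448.0996750799024, 'fy': 448.0996750799024, 'cx': 320.00304201905954, 'cy': 236.6580963481667, 'position': array([ 0.99467393, -0.61390945,  0.77591404]), 'orientation': array([-0.37098488,  0.87923804,  0.27570472, -0.11531517])}
top {'fx': 509.0937491570554, 'fy': 509.0937491570554, 'cx': 319.4924470646922, 'cy': 235.95705496728672, 'position': array([ 0.45955925, -0.02690484,  1.23758446]), 'orientation': array([-0.02887015,  0.70889093, -0.70360686,  0.03971834])}
console scene [([0.478, -0.275, -0.0], 0.77)]
console top [([0.475, -0.273, 0.004], 0.85)]
cover_grip scene [([0.478, -0.276, 0.144], 0.68)]
cover_grip top [([0.475, -0.277, 0.142], 0.79)]
cover_foot scene [([0.474, -0.273, 0.013], 0.67)]
cover_foot top []
coaster scene [([0.499, 0.025, -0.002], 0.84), ([0.481, 0.003, 0.032], 0.47)]
coaster top [([0.5, 0.024, 0.003], 0.62), ([0.754, -0.252, 0.002], 0.36), ([0.515, -0.055, -0.003], 0.26)]
pad scene [([0.665, 0.07, 0.002], 0.9)]
pad top [([0.665, 0.07, 0.001], 0.62), ([0.515, 0.305, 0.002], 0.48)]
pawn_center scene [([0.485, 0.005, 0.033], 0.59)]
pawn_ce
[... 511 characters left out ...]
-0.002], 0.41)]
lantern_center scene [([0.459, -0.182, 0.067], 0.59)]
lantern_center top [([0.454, -0.176, 0.065], 0.8)]
coins scene [([0.488, -0.348, -0.003], 0.62)]
coins top [([0.49, -0.351, -0.002], 0.62), ([0.511, 0.305, 0.001], 0.51), ([0.737, 0.272, -0.002], 0.39)]
dice_box scene [([0.74, 0.27, -0.001], 0.83), ([0.481, -0.275, -0.001], 0.17)]
dice_box top [([0.737, 0.272, -0.001], 0.59)]
deck_box scene [([0.75, -0.25, 0.002], 0.92), ([0.48, -0.275, -0.0], 0.41)]
deck_box top [([0.755, -0.25, 0.001], 0.94), ([0.472, -0.277, 0.144], 0.47)]
mug scene [([0.496, 0.022, -0.001], 0.7), ([0.794, -0.052, -0.003], 0.68)]
mug top [([0.792, -0.051, 0.0], 0.63), ([0.668, 0.071, -0.002], 0.62)]
1.6
```

View pics/scene0.png

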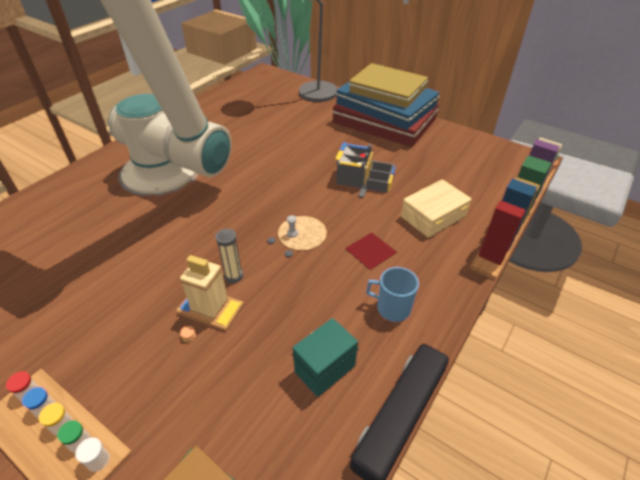

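View pics/top0.png

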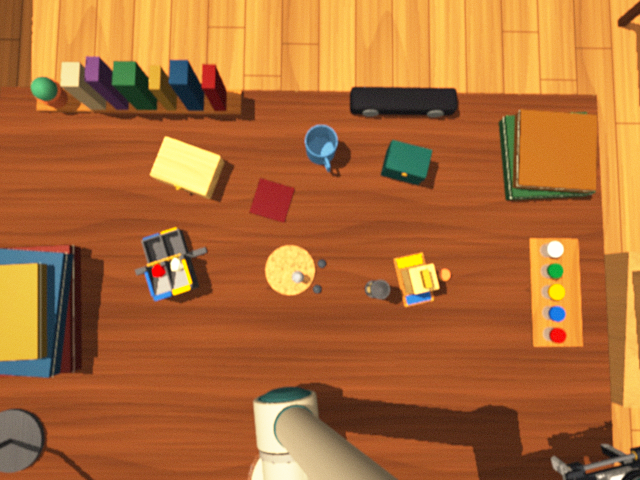

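```bash
python3 - <<'E'
import cv2,numpy as np
im=cv2.imread("pics/top0.png")
def c(a,b,e,f,n):
    cv2.imwrite(n,cv2.resize(im[b:f,a:e],None,fx=6,fy=6,interpolation=cv2.INTER_CUBIC))
c(390,200,500,290,"pics/tw.png")
im2=im
c(150,200,280,290,"pics/cons.png")
E
python3 - <<'E'
import cv2,numpy as np
im=cv2.imread("pics/top0.png")
a=cv2.resize(im[220:310,130:220],None,fx=6,fy=6,interpolation=cv2.INTER_CUBIC)[:, :]
b=cv2.resize(im[240:320,355:460],None,fx=5,fy=5,interpolation=cv2.INTER_CUBIC)
cv2.imwrite("pics/tw.png",a);cv2.imwrite("pics/cons.png",b)
s=cv2.imread("pics/scene0.png")
cv2.imwrite("pics/tws.png",cv2.resize(s[135:205,320:405],None,fx=7,fy=7,interpolation=cv2.INTER_CUBIC))
cv2.imwrite("pics/conss.png",cv2.resize(s[220:350,165:260],None,fx=4.5,fy=4.5,interpolation=cv2.INTER_CUBIC))
E
```

```text
(no output)
```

View pics/tw.png

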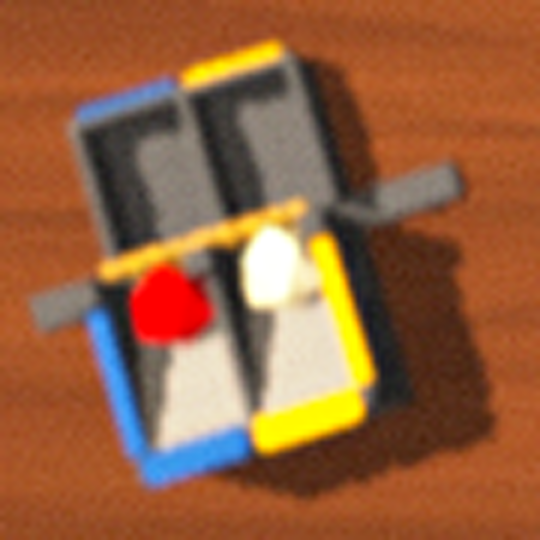

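View pics/cons.png

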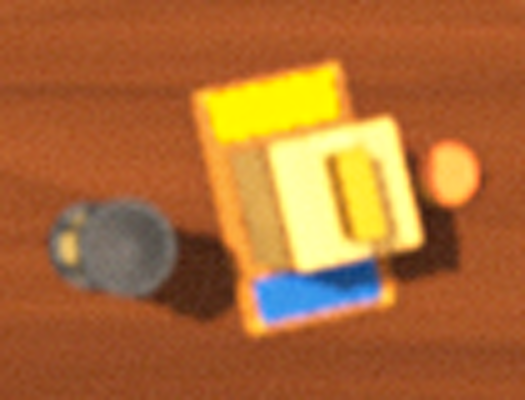

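View pics/tws.png

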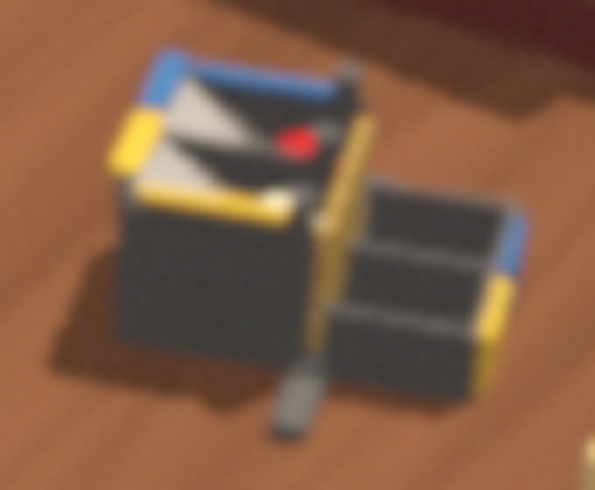

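View pics/conss.png

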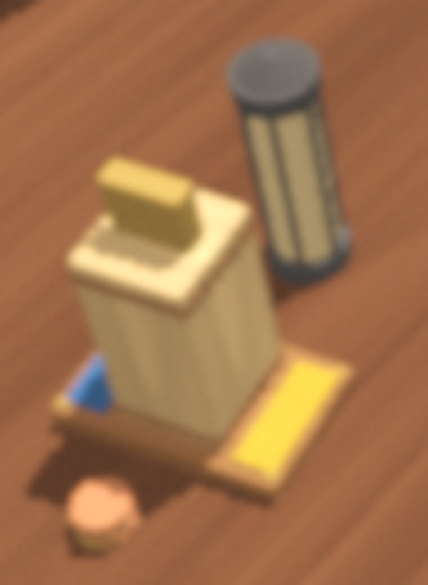

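```bash
cat > h.py <<'E'
import numpy as np, cv2
from scipy.spatial.transform import Rotation as R
from plant import r, gripper_to, inverse_kinematics, vision, models, telemetry
def down(phi):
    x=np.array([np.cos(phi),np.sin(phi),0]);z=np.array([0,0,-1.]);y=np.cross(z,x)
    q=R.from_matrix(np.stack([x,y,z],1)).as_quat(); return np.array([q[3],q[0],q[1],q[2]])
def ray(cam,uv,z):
    k=vision.get_calibration(cam);q=k["orientation"]
    d=R.from_quat([q[1],q[2],q[3],q[0]]).apply([(uv[0]-k["cx"])/k["fx"],(uv[1]-k["cy"])/k["fy"],1])
    p=k["position"];return p+d*(z-p[2])/d[2]
def proj(cam,P):
    k=vision.get_calibration(cam);q=k["orientation"]
    c=R.from_quat([q[1],q[2],q[3],q[0]]).inv().apply(np.asarray(P)-k["position"])
    return np.array([k["fx"]*c[0]/c[2]+k["cx"],k["fy"]*c[1]/c[2]+k["cy"]])
def snap(cam,name):
    im=vision.snapshot(cam);cv2.imwrite(f"pics/{name}.png",im[:,:,::-1]);return im
E
python3 - <<'E'
from h import *
im=cv2.imread("pics/top0.png");h=cv2.cvtColor(im,cv2.COLOR_BGR2HSV)
roi=np.zeros(h.shape[:2],bool);roi[245:310,390:445]=1
def rect(m,z):
    m=cv2.morphologyEx(m.astype(np.uint8),cv2.MORPH_OPEN,np.ones((2,2)))
    n,l,s,_=cv2.connectedComponentsWithStats(m);i=1+s[1:,4].argmax()
    ys,xs=np.where(l==i);b=cv2.minAreaRect(np.stack([xs,ys],1).astype(np.float32))
    pts=np.array([ray("top",p,z) for p in cv2.boxPoints(b)])[:,:2]
    e=[pts[1]-pts[0],pts[2]-pts[1]]
    print(s[i],pts.mean(0).round(4),[(round(float(np.linalg.norm(v)),4),round(float(np.degrees(np.arctan2(v[1],v[0]))),1)) for v in e]);return pts.mean(0)
Y=rect(roi&(h[...,0]>25)&(h[...,0]<32)&(h[...,1]>220)&(h[...,2]>220)&(np.arange(480)[:,None]<270),.0125)
B=rect(roi&(h[...,0]>95)&(h[...,0]<125)&(h[...,1]>120),.0125)
print(Y,B,np.degrees(np.arctan2(*(Y-B)[::-1])))
# bar ends crude
a,b=ray("top",(355+350/5,240+150/5),.155),ray("top",(355+370/5,240+240/5),.155);print(a,b,np.degrees(np.arctan2(*(a-b)[1::-1])))
for p in (72,12.0): 
  for P in ([.486,.003,.053],[.665,.07,.053],[.476,-.276,.15],[.476,-.276,.31],[.4995,.0245,.31]):
    j=inverse_kinematics(P,down(np.radians(p-180 if p>50 else p)) ); print(p,None if j is None else np.round(j,2))
E
```

```text
[398 255  25  14 238] [ 0.5183 -0.2656] [(0.0612, -77.1), (0.0232, -168.1)]
[408 294  23  11 159] [ 0.4309 -0.285 ] [(0.056, -77.3), (0.0175, -168.1)]
[ 0.51831206 -0.26562786] [ 0.43094976 -0.2849977 ] 12.501305359972639
[ 0.49401647 -0.26840957  0.155     ] [ 0.45592899 -0.27641784  0.155     ] 11.874045358229491
72 [-0.14  0.32  1.95 -0.    0.87  1.75]
72 [ 0.    0.54  1.53 -0.    1.06  1.89]
72 [-0.65  0.3   1.69 -0.    1.16  1.23]
72 [-0.65  0.2   1.41 -0.    1.53  1.23]
72 [-0.09  0.13  1.51 -0.    1.51  1.79]
12.0 [-0.14  0.32  1.95 -0.    0.87 -0.35]
12.0 [ 0.    0.54  1.53 -0.    1.06 -0.21]
12.0 [-0.65  0.3   1.69 -0.    1.16 -0.86]
12.0 [-0.65  0.2   1.41 -0.    1.53 -0.86]
12.0 [-0.09  0.13  1.51 -0.    1.51 -0.3 ]
```

```bash
python3 - <<'E'
from h import *
q=down(np.radians(-77.6))
gripper_to(.06,f_grip=15)
r.move_to([.486,.003,.16],q)
r.move_l([.486,.003,.053],vel=.12)
gripper_to(.0,f_grip=15)
print("open",telemetry.current_opening())
r.move_l([.486,.003,.12],vel=.12)
print("open",telemetry.current_opening(),telemetry.current_wrist_force(),telemetry.current_t())
snap("scene","s1")
E
```

```text
open 0.022643615682861065
open 0.022377681157388904 [-0.10144773  0.56108211 -1.60191147] 7.1
```

View pics/s1.png

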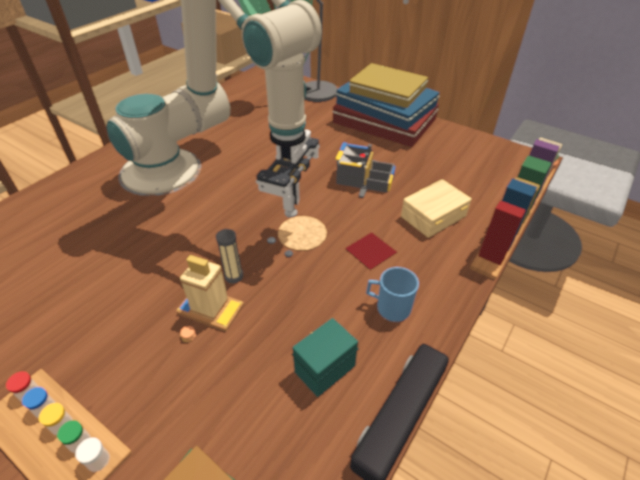

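The pawn hangs upright in the fingers at about (290, 208), and the opening of 22.4 mm matches its head. Next I place it on the pad.

```bash
python3 - <<'E'
from h import *
r.move_l([.665,.07,.12],vel=.2)
r.move_l([.665,.07,.058],vel=.12)
print(r.move_l([.665,.07,.0495],vel=.02,guard=2.5),telemetry.current_ee_pos())
gripper_to(.05)
r.move_l([.665,.07,.16],vel=.15)
for c in("scene","top"):
    snap(c,c+"2")
    for t in("pawn_center","pad"): print(t,c,[(np.round(d["at"],3),round(d["score"],2)) for d in models.mark_of(t,c)[:2]])
print(telemetry.current_t())
s=cv2.imread("pics/scene2.png");cv2.imwrite("pics/s2c.png",cv2.resize(s[190:300,320:440],None,fx=4,fy=4,interpolation=cv2.INTER_CUBIC))
E
```

```text
True [0.66532383 0.07048764 0.05079525]
pawn_center scene [(array([0.663, 0.072, 0.028]), 0.67)]
pad scene [(array([ 0.662,  0.07 , -0.002]), 0.71)]
pawn_center top [(array([0.668, 0.069, 0.028]), 0.5), (array([0.493, 0.323, 0.05 ]), 0.44)]
pad top [(array([0.667, 0.072, 0.003]), 0.8), (array([0.504, 0.281, 0.048]), 0.34)]
11.15
```

View pics/s2c.png

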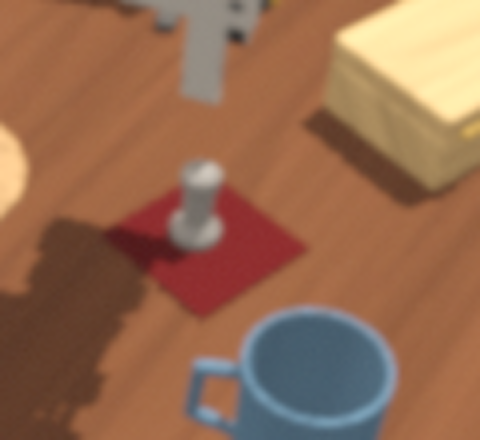

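The pawn stands upright on the pad: its foot is at crop (195, 230) and the pad centre at about (205, 250), well within tolerance. Now the cover.

```bash
python3 - <<'E'
from h import *
q=down(np.radians(-77.6))
r.move_l([.62,0,.25],vel=.25)
gripper_to(.034,f_grip=35)
r.move_to([.476,-.276,.22],q)
print(r.move_l([.476,-.276,.152],vel=.1,guard=4),telemetry.current_ee_pos())
gripper_to(0,f_grip=35)
print("open",telemetry.current_opening(),telemetry.current_wrist_force())
r.move_l([.476,-.276,.185],vel=.05)
print("open",telemetry.current_opening(),telemetry.current_wrist_force(),telemetry.current_t())
snap("scene","s3");snap("top","t3")
s=cv2.imread("pics/s3.png");cv2.imwrite("pics/s3c.png",cv2.resize(s[170:350,140:270],None,fx=3.3,fy=3.3,interpolation=cv2.INTER_CUBIC))
E
```

```text
False [ 0.47653606 -0.27609891  0.15248144]
open 0.014045243531753005 [1.08232763 1.50249214 2.70739569]
open 0.013885515164263194 [-0.64121037 -0.51406413 -1.58268701] 15.55
```

View pics/s3c.png

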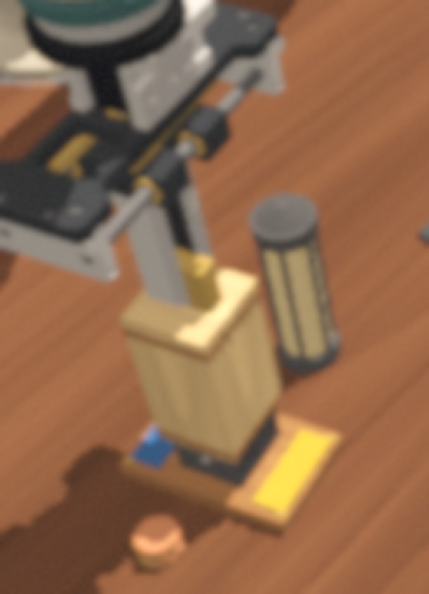

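The cover has come up cleanly and the black plinth shows beneath it. I lift it clear and carry it high over the lantern.

```bash
python3 - <<'E'
from h import *
r.move_l([.476,-.276,.306],vel=.15)
r.move_l([.4995,.0245,.306],vel=.2)
r.move_l([.4995,.0245,.165],vel=.15)
print(telemetry.current_opening(),telemetry.current_wrist_force())
print(r.move_l([.4995,.0245,.143],vel=.02,guard=3),telemetry.current_ee_pos(),telemetry.current_t())
snap("scene","s4")
for c in("scene",): print([(np.round(d["at"],3),round(d["score"],2)) for d in models.mark_of("cover_foot",c)[:2]])
s=cv2.imread("pics/s4.png");cv2.imwrite("pics/s4c.png",cv2.resize(s[120:270,230:370],None,fx=4,fy=4,interpolation=cv2.INTER_CUBIC))
E
```

```text
0.013503397754413593 [-0.40778798 -0.06206475 -1.67934377]
True [0.49928989 0.02454817 0.1454777 ] 20.2583
[(array([0.501, 0.024, 0.006]), 0.83)]
```

View pics/s4c.png

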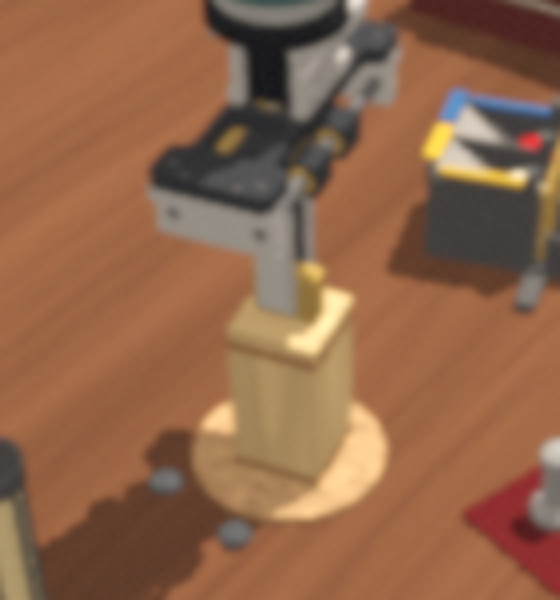

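The cover stands in the middle of the coaster, at crop (290, 440). I release it and look at the toggle.

```bash
python3 - <<'E'
from h import *
gripper_to(.034)
r.move_l([.4995,.0245,.25],vel=.15)
for c in("scene","top"):
    snap(c,c+"5")
    for t in("toggle_tip","cover_foot","cover_grip","console"): print(t,c,[(np.round(d["at"],3),round(d["score"],2)) for d in models.mark_of(t,c)[:2]])
print(telemetry.current_t())
s=cv2.imread("pics/top5.png");cv2.imwrite("pics/t5c.png",cv2.resize(s[230:320,240:460],None,fx=3.6,fy=3.6,interpolation=cv2.INTER_CUBIC))
E
```

```text
toggle_tip scene [(array([ 0.474, -0.279,  0.098]), 0.56), (array([ 0.74 ,  0.269, -0.002]), 0.27)]
cover_foot scene [(array([0.496, 0.028, 0.006]), 0.92), (array([0.735, 0.271, 0.003]), 0.26)]
cover_grip scene [(array([0.501, 0.021, 0.139]), 0.9)]
console scene [(array([ 0.479, -0.277, -0.002]), 0.74), (array([0.496, 0.027, 0.008]), 0.62)]
toggle_tip top [(array([ 0.451, -0.042,  0.001]), 0.74), (array([ 0.48 , -0.272,  0.097]), 0.51)]
cover_foot top []
cover_grip top [(array([ 0.45 , -0.042,  0.   ]), 0.19)]
console top [(array([ 0.481, -0.271,  0.002]), 0.67), (array([0.513, 0.305, 0.001]), 0.18)]
22.2417
```

View pics/t5c.png

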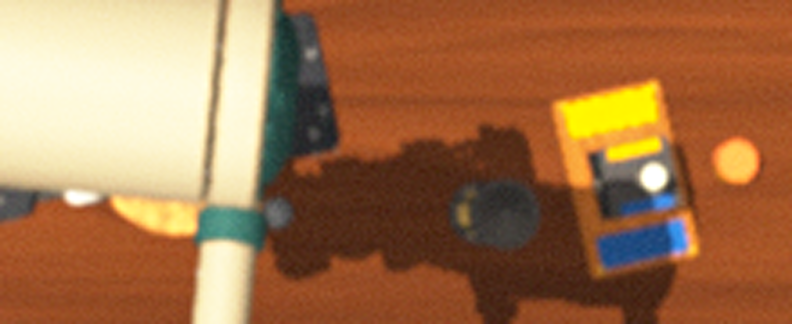

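View pics/scene5.png

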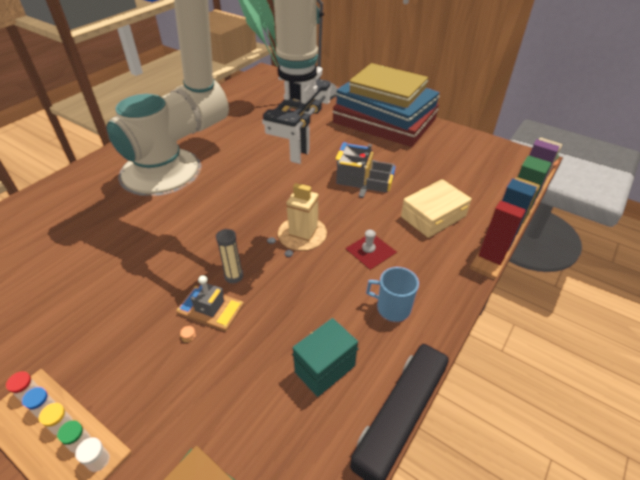

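```bash
python3 - <<'E'
from h import *
print(ray("top",(240+654/3.6,230+177/3.6),.102))
q=down(np.radians(-77.6))
t=np.array([.4765,-.2755]);a=np.radians(12.4);yv=np.array([np.cos(a),np.sin(a)])
P=lambda s,z:[*(t+s*yv),z]
gripper_to(0,f_grip=20)
r.move_to(P(.026,.22),q)
print(r.move_l(P(.026,.105),vel=.12,guard=4),telemetry.current_ee_pos())
snap("scene","s6a")
for c in("scene",): print([(np.round(d["at"],3),round(d["score"],2)) for d in models.mark_of("toggle_tip",c)[:2]])
f0=telemetry.current_wrist_force();print(f0)
s=.012; g=False
while s>-.012:
    g=r.move_l(P(s,.105),vel=.04,guard=9)
    f=telemetry.current_wrist_force()-f0;e=telemetry.current_ee_pos()
    fs=float(f[:2]@yv);print(round(s,4),g,round(float((e[:2]-t)@yv),4),round(fs,2))
    if g or abs(fs)>7.5: break
    s-=.003
snap("scene","s6");snap("top","t6")
print(telemetry.current_t())
im=cv2.imread("pics/s6.png");cv2.imwrite("pics/s6c.png",cv2.resize(im[120:350,140:410],None,fx=2.6,fy=2.6,interpolation=cv2.INTER_CUBIC))
E
```

```text
[ 0.47524137 -0.27250072  0.102     ]
False [ 0.50248288 -0.27017451  0.10575044]
[(array([ 0.478, -0.277,  0.097]), 0.61)]
[-0.3185361   0.36348495 -0.24572314]
0.012 False 0.0118 0.97
0.009 False 0.0094 2.76
0.006 False 0.0067 5.14
0.003 False 0.0042 6.14
0.0 False 0.0019 7.51
26.85
```

View pics/s6c.png

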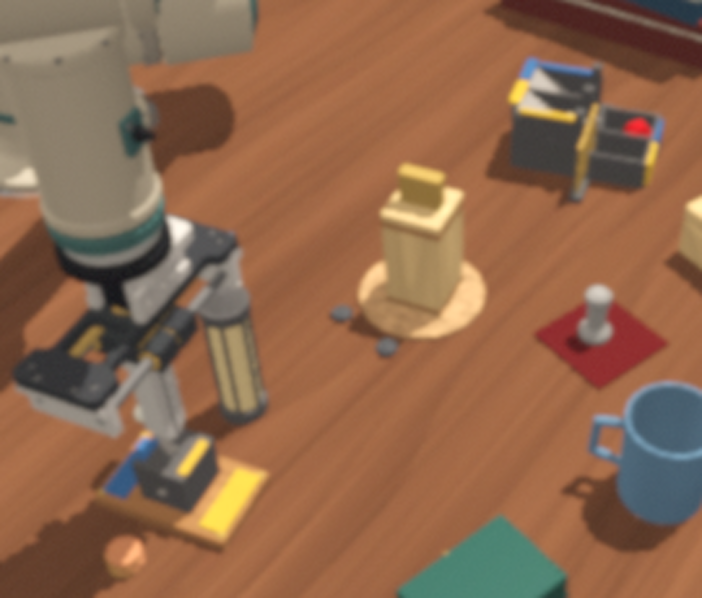

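The red die is already in the blue pocket, at crop (637, 128). I press slightly harder to be sure of the stop, hold, then let go.

```bash
python3 - <<'E'
from h import *
t=np.array([.4765,-.2755]);a=np.radians(12.4);yv=np.array([np.cos(a),np.sin(a)])
P=lambda s,z:[*(t+s*yv),z]
f0=np.array([-.32,.36,-.25])
for s in(-.002,-.004,-.006):
    g=r.move_l(P(s,.105),vel=.04,guard=8)
    f=telemetry.current_wrist_force()-f0;e=telemetry.current_ee_pos()
    fs=float(f[:2]@yv);print(s,g,round(float((e[:2]-t)@yv),4),round(fs,2),np.round(f,2))
    if fs>14: break
r.hold(1.0)
print((telemetry.current_wrist_force()-f0)[:2]@yv)
snap("scene","s7");snap("top","t7")
print([(np.round(d["at"],3),round(d["score"],2)) for d in models.mark_of("toggle_tip","top")[:2]],[(np.round(d["at"],3),round(d["score"],2)) for d in models.mark_of("toggle_tip","scene")[:2]])
print(telemetry.current_t())
im=cv2.imread("pics/s7.png");A=cv2.resize(im[250:340,170:260],(400,400),interpolation=cv2.INTER_CUBIC)
im=cv2.imread("pics/t7.png");B=cv2.resize(im[235:325,370:460],(400,400),interpolation=cv2.INTER_CUBIC)
cv2.imwrite("pics/c7.png",np.hstack([A,B]))
E
```

```text
-0.002 False 0.0007 8.98 [ 8.77  1.91 -1.33]
-0.004 False 0.0002 12.54 [12.08  3.48 -0.83]
-0.006 False -0.0002 16.08 [15.47  4.52 -1.79]
14.725325743910338
[] [(array([ 0.458, -0.281,  0.093]), 0.43), (array([ 0.482, -0.277, -0.003]), 0.27)]
28.8
```

View pics/c7.png

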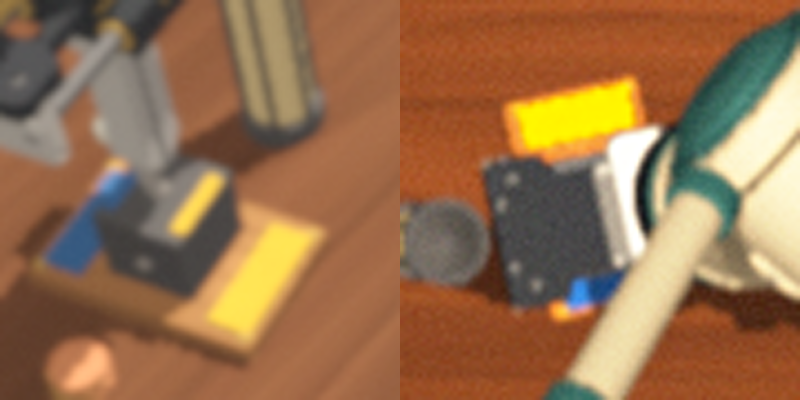

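The force rose steeply with no further travel, and the ball sits at x=0.458, about 18 mm over, so the toggle is at its stop. I back off gently and check.

```bash
python3 - <<'E'
from h import *
t=np.array([.4765,-.2755]);a=np.radians(12.4);yv=np.array([np.cos(a),np.sin(a)])
P=lambda s,z:[*(t+s*yv),z]
r.move_l(P(.030,.105),vel=.04)
r.move_l(P(.030,.25),vel=.15)
r.move_l([.35,-.40,.30],vel=.25)
r.hold(.5)
for c in("scene","top"):
    snap(c,c+"8")
    for t in("toggle_tip","pawn_center","cover_foot","red_die_center","ivory_die_center","stone_a","coins","lantern_center","mug"): print(t,c,[(np.round(d["at"],3),round(d["score"],2)) for d in models.mark_of(t,c)[:2]])
print(telemetry.current_t(),telemetry.current_wrist_force())
A=cv2.imread("pics/scene8.png")[130:350,150:430]; B=cv2.imread("pics/top8.png")[120:320,130:460]
cv2.imwrite("pics/a8.png",cv2.resize(A,None,fx=2.7,fy=2.7,interpolation=cv2.INTER_CUBIC))
cv2.imwrite("pics/b8.png",cv2.resize(B,None,fx=2.4,fy=2.4,interpolation=cv2.INTER_CUBIC))
E
```

```text
toggle_tip scene [(array([ 0.475, -0.277,  0.099]), 0.63), (array([0.665, 0.072, 0.002]), 0.56)]
pawn_center scene [(array([0.666, 0.074, 0.028]), 0.67)]
cover_foot scene [(array([0.499, 0.026, 0.005]), 0.84)]
red_die_center scene [(array([0.553, 0.346, 0.022]), 0.57)]
ivory_die_center scene []
stone_a scene [(array([ 0.456, -0.042, -0.   ]), 0.49), (array([ 0.513, -0.056,  0.002]), 0.45)]
coins scene [(array([ 0.49 , -0.347, -0.002]), 0.65)]
lantern_center scene [(array([ 0.456, -0.184,  0.065]), 0.85), (array([ 0.454, -0.039,  0.001]), 0.34)]
mug scene [(array([ 0.793, -0.054,  0.   ]), 0.92)]
toggle_tip top [(array([ 0.476, -0.274,  0.1  ]), 0.48)]
pawn_center top [(array([0.664, 0.069, 0.026]), 0.66)]
cover_foot top [(array([0.504, 0.026, 0.005]), 0.7)]
red_die_center top [(array([0.553, 0.344, 0.022]), 0.5)]
ivory_die_center top [(array([0.509, 0.284, 0.049]), 0.67), (array([ 0.478, -0.273, -0.   ]), 0.51)]
stone_a top [(array([ 0.794, -0.051, -0.   ]), 0.64), (array([ 0.451, -0.04 ,  0.001]), 0.39)]
coins top [(array([ 0.478, -0.275,  0.098]), 0.73), (array([ 0.49 , -0.352, -0.002]), 0.64)]
lantern_center top [(array([ 0.451, -0.177,  0.066]), 0.97), (array([0.499, 0.026, 0.003]), 0.73)]
mug top [(array([ 0.795, -0.052,  0.002]), 0.91)]
33.4583 [ 0.20631701 -0.74577284 -0.1605243 ]
```

View pics/a8.png

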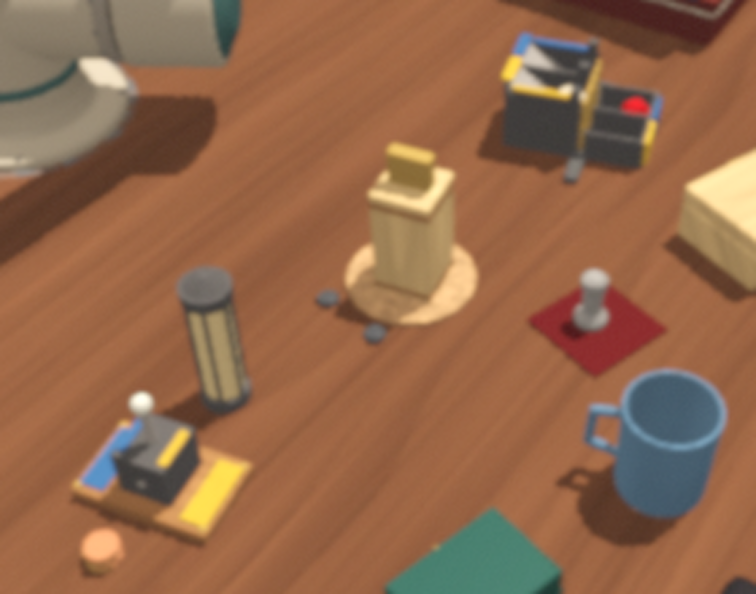

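View pics/b8.png

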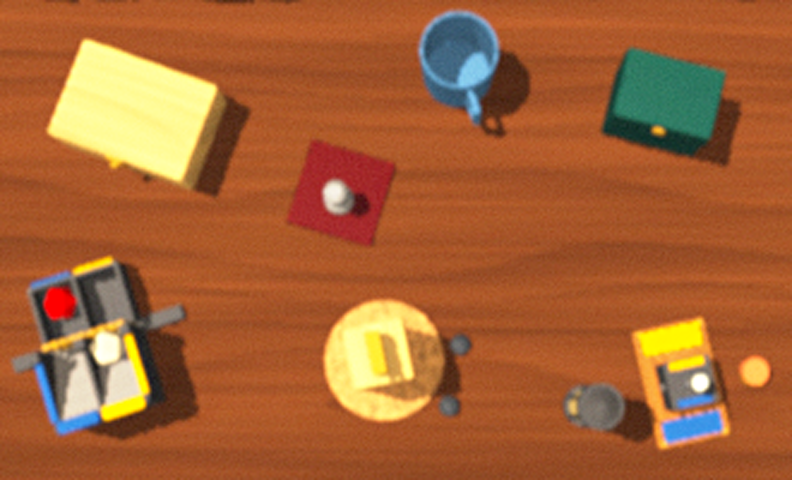

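The pictures show what was asked for:
- **Dice:** the red die is in the blue pocket, top crop (60, 303), and the ivory die is behind the gate at (107, 348).
- **Cover and pawn:** the cover is centred on the coaster and the pawn is near the pad's middle.
- **Toggle:** it is upright again.

I hand the job in.

```bash
python3 -c "
from plant import r
r.sign_off()"
```

```text
the job is handed in; nothing more can be done
```

The job is done and handed in, at about 33 s of robot time. I moved the pawn to the red pad, drew the cover straight up and stood it on the coaster. I then pushed the toggle to its blue stop, because the red die was in the blue lane, held it there for over a second and let it spring back.

The last pictures and networks showed:
- **Pawn:** upright, within about 5 mm of the pad's centre.
- **Cover:** upright, within about 5 mm of the coaster's centre.
- **Toggle:** the ball is back over the middle, at about (0.476, -0.275, 0.10).
- **Dice:** the red die is at rest in the blue pocket. The ivory die is still behind the gate, but only the top camera found it; the scene network never did.
- **Bystanders:** unmoved to within a few millimetres.

A few extra low-score or misplaced network reports, for example toggle and coins, disagreed with the pictures, so I ignored them. The toggle angle is not directly readable. I judged the stop from the sharp rise in force (about 15 N) and an 18 mm shift of the ball.

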